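# Cap the sample tubes and hold the reader's cam lift at its top

## Robot

A 7-joint arm with a two-finger parallel gripper is mounted at the origin on the work surface. World frame = base frame: x ahead of the robot, y to its left, z up, the work surface at z = 0. Lengths are in m, angles in degrees, forces in N, time in s.
With the tool pointing down it reaches from about 0.4 to 0.9 m from the base axis. Payload 5.5 kg.
Tool frame: the origin (TCP) lies midway between the tips of the shut fingers; the grasp point (between the pads) lies 19 mm behind it (r.grasp_offset is the distance from the TCP to the grasp point, in m); z points along the fingers, y is the direction in which the jaws open and shut (so a half turn about z gives the same grasp; the last joint's range is limited). The gripper opens to 92 mm and grips with 3 to 60 N. Pads are 19 mm wide; open, the fingers measure 130 mm over their backs; the gripper's body (75 mm by 190 mm) begins 47 mm behind the grasp point.
Start: joints at [86.815, 28.699, -24.465, 88.831, 12.651, 65.22, -12.049], TCP at [0.204, -0.617, 0.227] pointing down, gripper open.
Joint ranges: [-164.97, 164.97], [-17.58, 116.51], [-87.97, 89.64], [11.32, 138.91], [-80.73, 260.73], [10.89, 115.49], [-147.41, 147.41]. Speed limits (degrees/s): [147.25, 147.25, 180, 180, 180, 180, 180].

## Interface

Orientations are given as [roll, pitch, yaw] about the fixed x, y, z axes, in that order (R = Rz(yaw) Ry(pitch) Rx(roll)).
In Python, from cell import sensors, viewer, ticket, models, r gives the robot as it stands. The module is installed in compiled form; this text tells all that it offers.
- The arm moves only by the tool play_rows, never from a script. Its argument "moves" is a list of rows, each an object with "grip": the opening, from 0 (shut) to 1 (fully open); "slide": the shift along the tool's x, y, z in cm, a list of three; "turn": the turn about the tool's z in degrees. In form: [{"grip": grip, "slide": [dx, dy, dz], "turn": turn}, ...]. A call has 1 to 8 rows; each row shifts and turns the commanded pose from where the row before left it, along the tool's axes as they then stand; what a row does not reach is not made up. A row lasts 1/12 s, in which the tool goes at most 41.7 mm and 7.16 degrees, less where a joint would pass 70% of its speed; a pose out of reach is approached as far as the arm can. A call is refused whole if a number of a shift passes 4.17 or a number of a turn 7.16, either way. A call with a gripper value outside its range is refused whole. The fingers move at their own pace and stop on an object; the grip force is fixed at half the most. Time passes only in rows, so rows that do not move let the fingers close. It gives the time, the measured TCP pose, the force and the opening at its end, in the units of the state.
- sensors.get_obs(): the state, without advancing time (a new reading comes with each control period).
- viewer.get_image(name): name is "side" or "top" or "wrist"; returns a dict with "image" (420x560x3 uint8, blue, green, red), "intrinsics" (3x3 intrinsics, pixels), "R" (3x3) and "t" (3): a world point X has camera coordinates R X + t; the wrist camera has in their place "T_tool_cam" (4x4, takes a point from camera to tool coordinates, whose origin is the TCP and whose axes are the flange's). Camera axes: x right, y down, z forward; pixel columns grow to the right and rows downward; lengths in m; the calibration is good to about 2 mm. A picture is of the moment at which its call begins: read the wrist's pose just before it. There is no depth.
- ticket.close_job(): hands the job in, once; it reports no verdict.
Trained networks look in the newest picture that a camera, given by its name, has taken for a name from the list of things; names that differ only in an ending like _2 or _b are one class to them, and where a whole thing is asked for, a point or a joint stands for the part that bears it (a point fixed in the world has none). Each returns a list of dicts, best first, with "p" (0 to 1); they miss things now and then, are a little off and sometimes report something else, mostly with a low value. They report only what shows in the picture. A call takes as long as a camera call.
- models.search_frame(query, camera): "at" ([row, column] in pixels, amid what is visible of it).
- models.mark_of(query, camera): "at" ([row, column] in pixels: a listed point, or the origin of a listed thing).
The state is a dict: "time_s": time; "joint_positions": joint angles; "qvel": joint speeds; "joint_efforts": joint torques, N m; "ee_pos": TCP position; "tcp_rot": TCP orientation; "contact_force": force on the tool from outside, world axes, zero at the start; "wrist_torque": the same for the moment, N m; "width": opening from 0.0 (shut) to 1.0 (fully open).
Only numpy, scipy, OpenCV 4.12 (cv2) and the standard library are available. Lean on these libraries where they do the work, as an engineer would, in place of code of your own. Each camera call takes 0.05 s, during which the arm holds its last target.

## Task

The two sample tubes standing in the reader's lift plate have caps that still sit proud: with the lever left down, press both caps down until they click fully home. Then swing the cam lever by its crossbar grip up to the highest lift of the plate, which is where the lever stands straight up, and keep holding it there against its return spring: finish while still holding the lever, without letting go. Leave the bottle, the tip box and the marker where they are.

Things in the scene. Friction and masses are not known exactly. Their poses are not given: they have to be found in the camera images.
- reader: White benchtop sample reader on a black foot, 170 x 160 mm, housing 75 mm high, fixed to the bench. Origin: centre of its underside. z up; the lever is on its +y side; the display window is on its -x face. The two capped tubes stand on its line x = 0, at y = -52 mm and y = 0.
- lift_plate (a joint): Rise of the level aluminium plate (75 x 145 x 6 mm) over the housing that carries the two tubes: 0 = lowest, underside 87 mm above the bench; about 0.0116 m at the cam's highest lift. It is moved by the cam lever only.
- cap_outer_top (a point): Centre of the flat top of the round white cap farther from the lever (cap 23 mm across, 14 mm high, on a 17 mm tube). About 125 mm above the bench when proud and the lever down. Presses straight down; moves with the lift plate.
- cap_inner_top (a point): The same for the cap nearer the lever; the two caps are 52 mm apart, centre to centre.
- cap_outer (a joint): Travel of the outer cap: 0 = proud, 0.008 m = fully home. A sprung detent resists with about 8 N over the first half, then snaps it home and keeps it there. A harder push only seats it on its stop, and may sink the lift plate by up to 4 mm until the lever meets its own stop.
- cap_inner (a joint): The same for the inner cap.
- cam_lever (a joint): Lever angle about a level shaft along the reader's y: 0 = down, leaning to the reader's -x, 10 degrees above level; grows as it swings up; 1.40 rad = straight up, highest lift; beyond that the plate sinks (stop at 2.3). Spring 0.4 N m/rad and friction 0.25 N m: it stays put below 0.3 rad but springs back from the top if let go; 3 to 8 N at the grip hold it.
- lever_grip (a point): Where to pinch: the middle of the lever's crossbar, a round black bar 13 mm thick, 64 mm long, that sticks out along the reader's +y from the end of the lever arm. Clear bar: 34 mm towards the arm, 30 mm outwards. 100 mm from the shaft axis, so 70 to 155 mm above the bench. The bar turns with the lever and can turn in the grasp.
- lever_pivot (a point): Fixed point on the lever's shaft axis, level with lever_grip along the reader's y: 55 mm above the bench, 145 mm from the reader's centre to its +y. lever_grip moves on an upright circle of 100 mm radius about it.
- reagent_bottle: Bystander: loose white bottle, 52 mm across, 100 mm high. Origin: centre of its underside.
- tip_box: Bystander: loose clear box of pipette tips, 85 x 120 x 48 mm. Origin: centre of its underside.
- marker: Bystander: loose marker lying flat, 126 mm long, 14 mm thick. Origin: on its underside, 18 mm from its middle towards the white end.

How it is judged (in metres and radians):
On the way, in this order (a step that is already met when the one before it is completed fails the run):
1. both caps are fully home while the lever is still down (value of joint each of cap_outer, cap_inner above 0.0062 m and value of joint cam_lever below 0.6 rad), for 0.2 s.
2. the lever is held at the cam's highest lift (value of joint cam_lever between 1.25 and 1.55 rad), for 0.2 s.
At the end, for the whole second after the job is handed in: Both caps at least 6.2 mm down their 8 mm travel, the lever within 0.15 rad (about 9 degrees) of straight up and at rest, and the fingers still bearing on it with more than 1 N (all of step 2 and value of joint each of cap_outer, cap_inner above 0.0062 m and velocity of joint cam_lever between -0.15 and 0.15 rad/s and contact force between cam_lever and the fingers above 1 N); the arm keeps its last pose, push and grip.
It fails at once if the bottle is shifted by more than 25 mm (distance of reagent_bottle from where it was at the start of the episode above 0.025 m).
It fails at once if the tip box is shifted by more than 25 mm (distance of tip_box from where it was at the start of the episode above 0.025 m).
It fails at once if the marker is shifted by more than 25 mm (distance of marker from where it was at the start of the episode above 0.025 m).
It also fails if it takes over 51 s, if anything falls off the work surface, if the arm or the gripper's body presses on something with over 40 N, if the wrist force passes 120 N, or if a joint passes its speed limit or range.

## Working session

There is one attempt and no reset: what is moved stays moved. The work goes in short steps, Python scripts to look and compute and a tool call to move; the robot and the scene stay as the last step left them, time stands still between calls to the robot, and variables do not carry over. Pictures are saved under pics/ and viewed, and the job is handed in when it is done.

Besides the shell and the picture viewer there is one more tool, called after "Request:" as name(argument=value, ...), one argument or row to a line, values as JSON. play_rows: Moves the arm, as the interface text tells. Its arguments: {"type":"object","properties":{"moves":{"type":"array"}},"required":["moves"]}

```bash
mkdir -p pics
cat > h.py <<'E'
import numpy as np, cv2
from cell import sensors, viewer, ticket, models, r
from scipy.spatial.transform import Rotation as Ro
E
python3 - <<'E'
from h import *
o=sensors.get_obs(); print(o)
for c in ["side","top"]:
    im=viewer.get_image(c); cv2.imwrite(f"pics/{c}0.png",im["image"])
    print(c,im["intrinsics"],im["R"],im["t"])
    for q in ["cap_outer_top","cap_inner_top","lever_grip","reader","reagent_bottle","tip_box","marker","lever_pivot"]:
        print(q,models.mark_of(q,c)[:2])
E
```

```text
{'time_s': 0.0, 'joint_positions': array([ 86.81811063,  28.75461851, -24.45043156,  88.8905449 ,
        12.65097175,  65.21905977, -12.04895239]), 'qvel': array([ 0.02452619,  0.10653672,  0.08811403,  0.02618204, -0.03172814,
       -0.0857338 , -0.01885758]), 'joint_efforts': array([ 1.06114369e-04, -5.66593695e+01, -5.81616104e+00, -2.79113048e+01,
       -6.85427338e-02,  3.08010040e-02,  2.04197145e-04]), 'ee_pos': array([ 0.20339953, -0.61662912,  0.22567172]), 'tcp_rot': array([-1.79888935e+02, -2.87078974e-03,  1.82629118e+01]), 'contact_force': array([-0.03988218, -0.17219843,  0.56428055]), 'wrist_torque': array([-0.00924185, -0.03674883,  0.03347344]), 'width': 0.9963029448372925}
side [[441.6056735    0.         286.1599391 ]
 [  0.         441.6056735  208.66939525]
 [  0.           0.           1.        ]] [[-0.92668225 -0.37582112 -0.00430117]
 [-0.2810412   0.70048606 -0.65599933]
 [ 0.24955131 -0.60669413 -0.75474921]] [0.57875575 0.26187483 0.75193479]
cap_outer_top [{'at': [170.7, 323.1], 'p': 0.64}]
cap_inner_top [{'at': [189.5, 318.4], 'p': 0.47}]
lever_grip [
[... 297 characters left out ...]
 [{'at': [264.8, 295.4], 'p': 0.66}]
top [[424.73862087   0.         277.86131285]
 [  0.         424.73862087 204.01285178]
 [  0.           0.           1.        ]] [[ 0.02919899 -0.99950965  0.01130808]
 [-0.99815016 -0.02975908 -0.05301557]
 [ 0.05332609 -0.00973916 -0.99852966]] [-0.04679798  0.6421512   0.97690122]
cap_outer_top [{'at': [224.9, 328.3], 'p': 0.66}]
cap_inner_top [{'at': [226.5, 305.7], 'p': 0.55}]
lever_grip [{'at': [271.3, 236.7], 'p': 0.93}]
reader [{'at': [227.5, 302.1], 'p': 0.93}]
reagent_bottle [{'at': [158.6, 312.6], 'p': 0.68}]
tip_box [{'at': [230.1, 379.5], 'p': 0.65}, {'at': [275.2, 239.4], 'p': 0.2}]
marker [{'at': [153.2, 255.9], 'p': 0.53}]
lever_pivot []
```

View pics/side0.png

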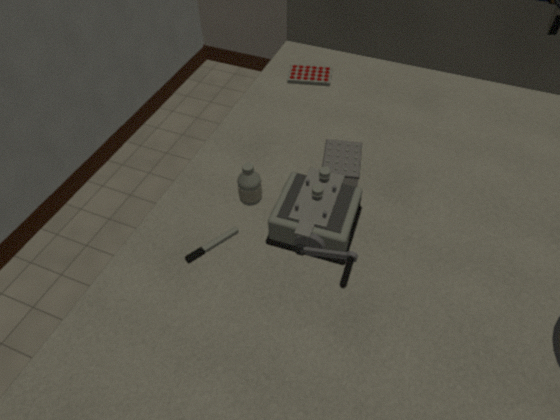

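View pics/top0.png

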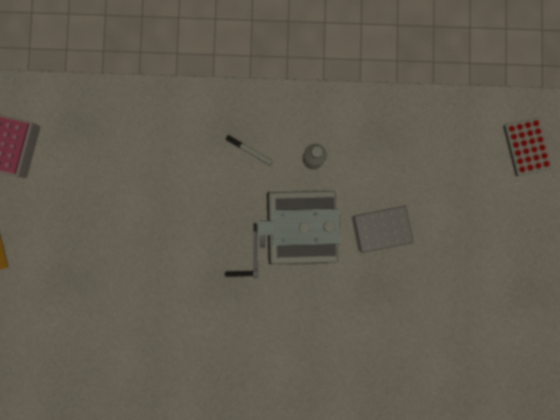

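```bash
cat >> h.py <<'E'
def ray(im,at):
    K,R,t=im["intrinsics"],im["R"],im["t"]
    d=R.T@np.linalg.inv(K)@np.array([at[1],at[0],1.]); return -R.T@t,d
def onz(im,at,z):
    c,d=ray(im,at); return c+d*(z-c[2])/d[2]
def tri(ims,ats):
    A=np.zeros((3,3));b=np.zeros(3)
    for im,at in zip(ims,ats):
        c,d=ray(im,at); d=d/np.linalg.norm(d);P=np.eye(3)-np.outer(d,d);A+=P;b+=P@c
    return np.linalg.solve(A,b)
E
python3 - <<'E'
from h import *
S=viewer.get_image("side");T=viewer.get_image("top")
D={}
for q,z in [("cap_outer_top",.125),("cap_inner_top",.125),("lever_grip",.072),("reader",0),("reagent_bottle",0),("tip_box",0),("marker",0)]:
    a=models.mark_of(q,"side")[0]["at"];b=models.mark_of(q,"top")[0]["at"]
    print(q,a,b,tri([S,T],[a,b]).round(4),onz(S,a,z).round(4),onz(T,b,z).round(4))
E
```

```text
cap_outer_top [171.7, 322.4] [228.9, 327.6] [ 0.5932 -0.1312  0.1184] [ 0.5958 -0.123   0.125 ] [ 0.5887 -0.1319  0.125 ]
cap_inner_top [191.3, 320.8] [224.1, 303.7] [ 0.5915 -0.0848  0.1079] [ 0.5812 -0.0711  0.125 ] [ 0.5972 -0.0818  0.125 ]
lever_grip [273.1, 348.1] [274.3, 239.4] [0.4839 0.0524 0.073 ] [0.4841 0.0517 0.072 ] [0.4837 0.0524 0.072 ]
reader [225.2, 312.4] [228.5, 299.4] [ 0.5915 -0.079   0.0074] [ 0.5973 -0.0833  0.    ] [ 0.5875 -0.0809  0.    ]
reagent_bottle [199.4, 252.9] [161.6, 311.1] [ 0.7485 -0.1047 -0.0012] [ 0.748  -0.1037  0.    ] [ 0.7483 -0.1047  0.    ]
tip_box [169.6, 339.4] [225.7, 379.5] [ 0.598  -0.273  -0.0042] [ 0.5954 -0.2694  0.    ] [ 0.5997 -0.2715  0.    ]
marker [239.8, 220.9] [152.3, 257.8] [ 0.7658  0.0231 -0.0041] [ 0.7621  0.0252 -0.    ] [0.7668 0.0237 0.    ]
```

Run:
```python
from h import *
T=viewer.get_image("top");c=T["image"][180:280,215:345]
cv2.imwrite("pics/crop.png",np.clip(cv2.resize(c,None,fx=6,fy=6,interpolation=cv2.INTER_CUBIC)*1.6,0,255).astype(np.uint8))
```

```text
(no output)
```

View pics/crop.png

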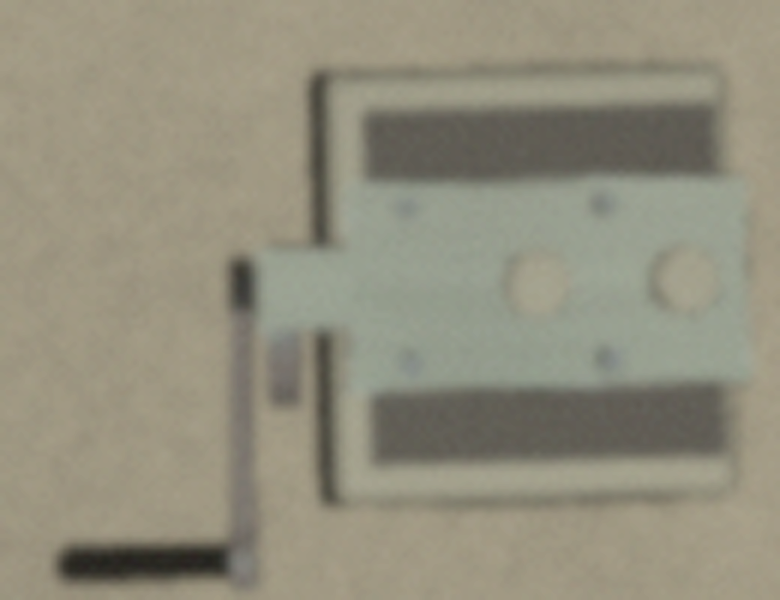

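Run:
```python
from h import *
T=viewer.get_image("top")
f=lambda x,y,z: onz(T,[180+(y+.5)/6-.5,215+(x+.5)/6-.5],z)
i=f(537,284,.125);o=f(685,278,.125);print(i,o,np.linalg.norm(i-o))
def yaw(a,b): d=a-b; return np.degrees(np.arctan2(-d[0],d[1]))
print(yaw(i,o),yaw(f(335,72,.075),f(720,65,.075)),yaw(f(340,500,.075),f(730,490,.075)), yaw(f(350,188,.093),f(740,180,.093)),yaw(f(355,392,.093),f(745,381,.093)))
print(f(147,562,.072),f(66,564,.072),f(228,561,.072))
y=np.radians(3)
print(models.mark_of("lever_grip","top"))
for q in ["side","top"]:
  for k in range(3):
    viewer.get_image(q);print([models.mark_of(n,q)[0]["at"] for n in ["cap_outer_top","cap_inner_top","lever_grip"]])
```

```text
[ 0.59138875 -0.08275885  0.125     ] [ 0.59497063 -0.13412534  0.125     ] 0.05149122202135407
3.9888862591490226 2.7716230826730097 3.0786251673962854 2.873029646143621 3.255242718381364
[0.48598417 0.05317704 0.072     ] [0.48443395 0.08267293 0.072     ] [0.4871732  0.02364595 0.072     ]
[{'at': [273.6, 239.0], 'p': 0.75}]
[[172.1, 321.4], [187.7, 318.5], [274.7, 346.8]]
[[172.4, 324.9], [187.7, 317.2], [272.3, 346.2]]
[[170.6, 324.8], [190.4, 318.7], [274.1, 347.4]]
[[222.2, 328.3], [226.4, 305.1], [275.5, 241.3]]
[[225.9, 326.3], [155.0, 261.2], [273.9, 241.4]]
[[228.6, 327.5], [226.0, 309.7], [273.9, 237.3]]
```

Request:
play_rows(
  moves=[
    {"grip":0,"slide":[0,0,0],"turn":-7},
    {"grip":0,"slide":[0,0,0],"turn":-7},
    {"grip":0,"slide":[0,0,0],"turn":-7},
    {"grip":0,"slide":[0,0,0],"turn":-7},
    {"grip":0,"slide":[0,0,0],"turn":-7},
    {"grip":0,"slide":[0,0,0],"turn":-7},
    {"grip":0,"slide":[0,0,0],"turn":-7},
    {"grip":0,"slide":[0,0,0],"turn":-7},
  ],
)

```text
time_s: 3.72
ee_pos: [0.2037, -0.6173, 0.2268]
tcp_rot: [180.0, 0.0, 74.6]
contact_force: [-0.9, -0.2, 1.0]
width: 0.466
```

Request:
play_rows(
  moves=[
    {"grip":0,"slide":[0,0,0],"turn":-7},
    {"grip":0,"slide":[0,0,0],"turn":-7},
    {"grip":0,"slide":[0,0,0],"turn":-4.7},
    {"grip":0,"slide":[0,0,0],"turn":0},
  ],
)

```text
time_s: 4.05
ee_pos: [0.2035, -0.6173, 0.2266]
tcp_rot: [180.0, -0.0, 93.1]
contact_force: [-1.1, -0.2, -0.2]
width: 0.177
```

Request:
play_rows(
  moves=[
    {"grip":0,"slide":[2.9,2.6,0],"turn":0},
    {"grip":0,"slide":[2.9,2.6,0],"turn":0},
    {"grip":0,"slide":[2.9,2.6,0],"turn":0},
    {"grip":0,"slide":[2.9,2.6,0],"turn":0},
    {"grip":0,"slide":[2.9,2.6,0],"turn":0},
    {"grip":0,"slide":[2.9,2.6,0],"turn":0},
    {"grip":0,"slide":[2.9,2.6,0],"turn":0},
    {"grip":0,"slide":[2.9,2.6,0],"turn":0},
  ],
)

```text
time_s: 4.72
ee_pos: [0.4003, -0.3733, 0.2271]
tcp_rot: [180.0, 0.0, 92.8]
contact_force: [0.1, -0.3, 0.5]
width: 0.001
```

Request:
play_rows(
  moves=[
    {"grip":0,"slide":[2.9,2.6,0],"turn":0},
    {"grip":0,"slide":[2.9,2.6,0],"turn":0},
    {"grip":0,"slide":[2.9,2.6,0],"turn":0},
    {"grip":0,"slide":[2.9,2.6,0],"turn":0},
    {"grip":0,"slide":[2.9,2.6,0],"turn":0},
    {"grip":0,"slide":[2.9,2.6,0],"turn":0},
    {"grip":0,"slide":[0,0,0],"turn":0},
    {"grip":0,"slide":[0,0,0],"turn":0},
  ],
)

```text
time_s: 5.38
ee_pos: [0.548, -0.1892, 0.2271]
tcp_rot: [179.9, -0.1, 93.2]
contact_force: [-0.5, -0.1, -0.1]
width: 0.004
```

```bash
cat >> h.py <<'E'
def wrist():
    o=sensors.get_obs(); im=viewer.get_image("wrist")
    Tw=np.eye(4);Tw[:3,:3]=Ro.from_euler("xyz",o["tcp_rot"],degrees=True).as_matrix();Tw[:3,3]=o["ee_pos"]
    W=Tw@im["T_tool_cam"]; im["R"]=W[:3,:3].T; im["t"]=-W[:3,:3].T@W[:3,3]; im["obs"]=o
    return im
E
python3 - <<'E'
from h import *
W=wrist();cv2.imwrite("pics/w1.png",W["image"]);print(W["obs"]["ee_pos"],W["T_tool_cam"].round(3),W["intrinsics"])
for q in ["cap_outer_top","cap_inner_top"]:
    m=models.mark_of(q,"wrist")
    for k in m: print(q,k,onz(W,k["at"],.125))
E
```

```text
[ 0.54796815 -0.18920407  0.22711659] [[ 0.    -0.968 -0.252  0.067]
 [ 1.     0.     0.001  0.   ]
 [-0.001 -0.252  0.968 -0.158]
 [ 0.     0.     0.     1.   ]] [[303.32803873   0.         276.78446017]
 [  0.         303.32803873 211.42523872]
 [  0.           0.           1.        ]]
cap_outer_top {'at': [153.8, 335.1], 'p': 0.71} [ 0.59509029 -0.13679593  0.125     ]
cap_inner_top {'at': [88.8, 337.6], 'p': 0.78} [ 0.59173523 -0.08552864  0.125     ]
```

View pics/w1.png

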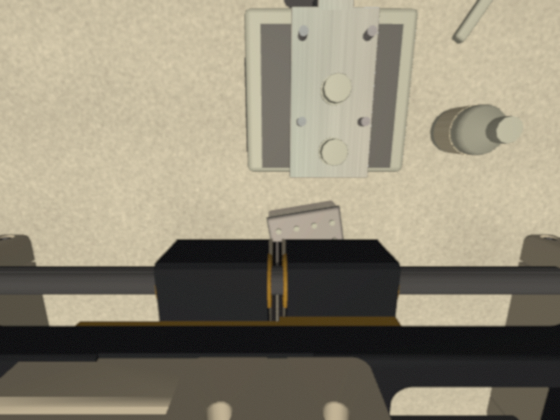

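Request:
play_rows(
  moves=[
    {"grip":0,"slide":[2.56,2.46,0],"turn":0},
    {"grip":0,"slide":[2.56,2.46,0],"turn":0},
    {"grip":0,"slide":[0,0,3],"turn":0},
    {"grip":0,"slide":[0,0,3],"turn":0},
    {"grip":0,"slide":[0,0,2.5],"turn":0},
    {"grip":0,"slide":[0,0,0],"turn":0},
    {"grip":0,"slide":[0,0,0],"turn":0},
  ],
)

```text
time_s: 6.12
ee_pos: [0.591, -0.1412, 0.1407]
tcp_rot: [-179.8, -0.0, 92.8]
contact_force: [1.0, 0.2, 0.5]
width: 0.002
```

Run:
```python
from h import *
W=wrist();cv2.imwrite("pics/w2.png",W["image"]);print(W["obs"]["ee_pos"])
S=viewer.get_image("side");c=S["image"][130:290,240:400];cv2.imwrite("pics/s2.png",cv2.resize(c,None,fx=3.7,fy=3.7,interpolation=cv2.INTER_CUBIC))
```

```text
[ 0.59104353 -0.1411816   0.14068657]
```

View pics/w2.png

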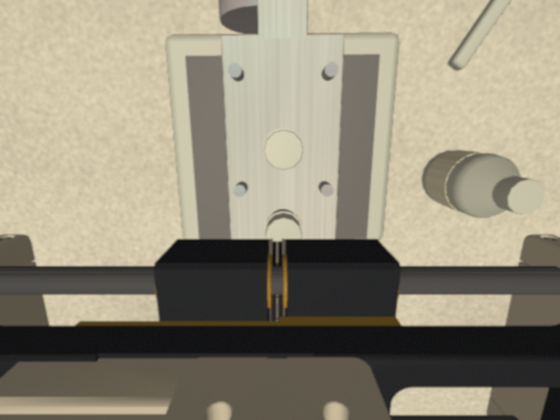

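View pics/s2.png

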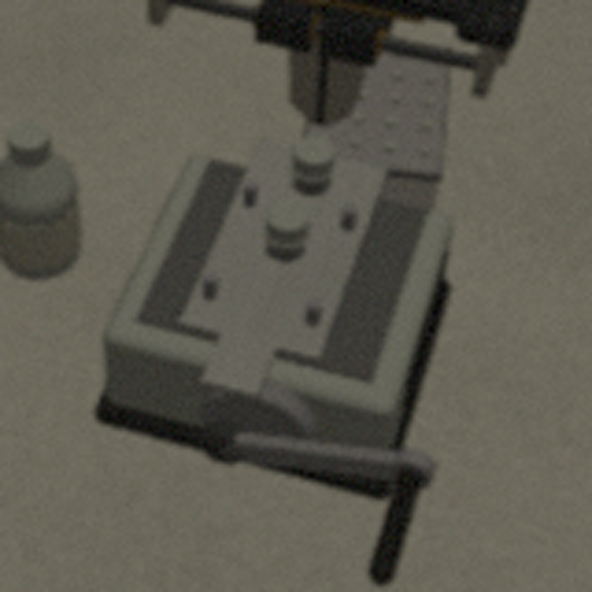

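Run:
```python
from h import *
W=wrist();print(W["obs"]["ee_pos"],W["obs"]["qvel"].round(2), onz(W,[149.5,283.5],.125))
for q in ["cap_outer_top","cap_inner_top"]:
    for k in models.mark_of(q,"wrist"): print(q,k,onz(W,k["at"],.125))
```

```text
[ 0.59348797 -0.14055124  0.14335788] [-0.27 -0.89 -0.67 -0.65  0.01 -0.29 -0.21] [ 0.59496678 -0.08277271  0.125     ]
cap_outer_top {'at': [233.1, 279.9], 'p': 0.64} [ 0.59554588 -0.13306229  0.125     ]
cap_inner_top {'at': [152.7, 281.0], 'p': 0.7} [ 0.59363725 -0.08463785  0.125     ]
```

Request:
play_rows(
  moves=[
    {"grip":0,"slide":[0.54,0.18,0],"turn":0},
    {"grip":0,"slide":[0,0,0.8],"turn":0},
    {"grip":0,"slide":[0,0,0.7],"turn":0},
    {"grip":0,"slide":[0,0,0.3],"turn":0},
    {"grip":0,"slide":[0,0,0.2],"turn":0},
    {"grip":0,"slide":[0,0,0],"turn":0},
    {"grip":0,"slide":[0,0,0],"turn":0},
  ],
)

```text
time_s: 6.95
ee_pos: [0.5941, -0.1337, 0.1214]
tcp_rot: [-180.0, -0.0, 93.0]
contact_force: [0.2, -0.8, 0.7]
width: 0.004
```

Request:
play_rows(
  moves=[
    {"grip":0,"slide":[0,0,0.2],"turn":0},
    {"grip":0,"slide":[0,0,0.2],"turn":0},
    {"grip":0,"slide":[0,0,0],"turn":0},
  ],
)

```text
time_s: 7.2
ee_pos: [0.5947, -0.1338, 0.1181]
tcp_rot: [180.0, 0.0, 93.0]
contact_force: [0.1, -0.4, 3.1]
width: 0.002
```

Run:
```python
from h import *
o=sensors.get_obs();print(o["ee_pos"],o["contact_force"],o["time_s"])
S=viewer.get_image("side");c=S["image"][130:290,240:400];cv2.imwrite("pics/s3.png",cv2.resize(c,None,fx=3.7,fy=3.7,interpolation=cv2.INTER_CUBIC))
```

```text
[ 0.59466246 -0.13378375  0.11813335] [ 0.08289418 -0.44149346  3.12588023] 7.2
```

View pics/s3.png

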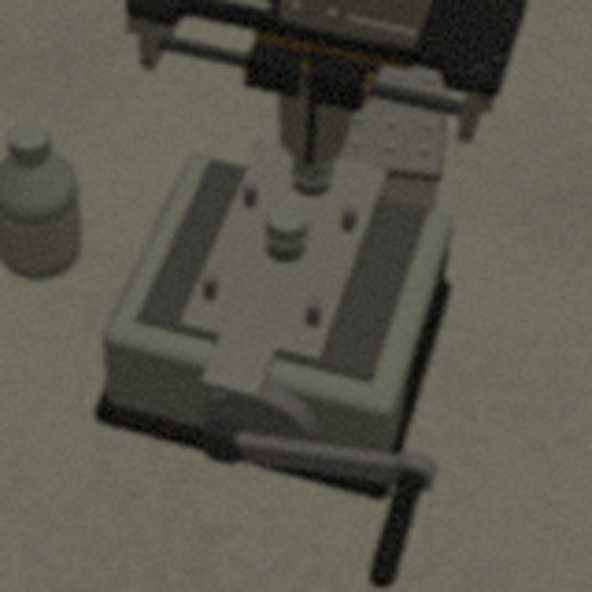

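Request:
play_rows(
  moves=[
    {"grip":0,"slide":[0,0,0.2],"turn":0},
    {"grip":0,"slide":[0,0,0.2],"turn":0},
    {"grip":0,"slide":[0,0,0],"turn":0},
  ],
)

```text
time_s: 7.5
ee_pos: [0.5937, -0.1339, 0.1129]
tcp_rot: [-179.9, -0.0, 93.0]
contact_force: [0.2, 0.3, 0.3]
width: 0.007
```

Request:
play_rows(
  moves=[
    {"grip":0,"slide":[0,0,0.2],"turn":0},
    {"grip":0,"slide":[0,0,0.2],"turn":0},
    {"grip":0,"slide":[0,0,0],"turn":0},
  ],
)

```text
time_s: 7.75
ee_pos: [0.5941, -0.1339, 0.1112]
tcp_rot: [-180.0, 0.1, 93.0]
contact_force: [-5.0, 0.3, 13.1]
width: 0.001
```

Request:
play_rows(
  moves=[
    {"grip":0,"slide":[0,0,0.2],"turn":0},
    {"grip":0,"slide":[0,0,0],"turn":0},
    {"grip":0,"slide":[0,0,0],"turn":0},
  ],
)

```text
time_s: 8.0
ee_pos: [0.5942, -0.134, 0.1108]
tcp_rot: [-180.0, 0.1, 93.0]
contact_force: [-10.6, 0.5, 25.0]
width: 0.009
```

Request:
play_rows(
  moves=[
    {"grip":0,"slide":[0,0,0.2],"turn":0},
    {"grip":0,"slide":[0,0,0],"turn":0},
    {"grip":0,"slide":[0,0,0],"turn":0},
  ],
)

```text
time_s: 8.25
ee_pos: [0.5943, -0.134, 0.1104]
tcp_rot: [-180.0, 0.2, 93.0]
contact_force: [-14.5, -0.0, 36.1]
width: 0.005
```

Request:
play_rows(
  moves=[
    {"grip":0,"slide":[0,0,-1.5],"turn":0},
    {"grip":0,"slide":[0,0,-2.5],"turn":0},
    {"grip":0,"slide":[0,0,0],"turn":0},
    {"grip":0,"slide":[0,0,0],"turn":0},
  ],
)

```text
time_s: 8.58
ee_pos: [0.5954, -0.1339, 0.147]
tcp_rot: [179.8, 0.1, 93.0]
contact_force: [0.3, -0.1, -0.5]
width: 0.006
```

Run:
```python
from h import *
o=sensors.get_obs();print(o["ee_pos"],o["contact_force"],o["time_s"])
S=viewer.get_image("side");c=S["image"][130:290,240:400];cv2.imwrite("pics/s4.png",cv2.resize(c,None,fx=3.7,fy=3.7,interpolation=cv2.INTER_CUBIC))
W=wrist();cv2.imwrite("pics/w4.png",W["image"])
for k in models.mark_of("cap_inner_top","wrist"): print(k,onz(W,k["at"],.125))
```

```text
[ 0.5953634  -0.13394995  0.147014  ] [ 0.28152047 -0.05245213 -0.49704561] 8.5833
{'at': [163.4, 277.1], 'p': 0.86} [ 0.59244393 -0.0845446   0.125     ]
```

View pics/s4.png

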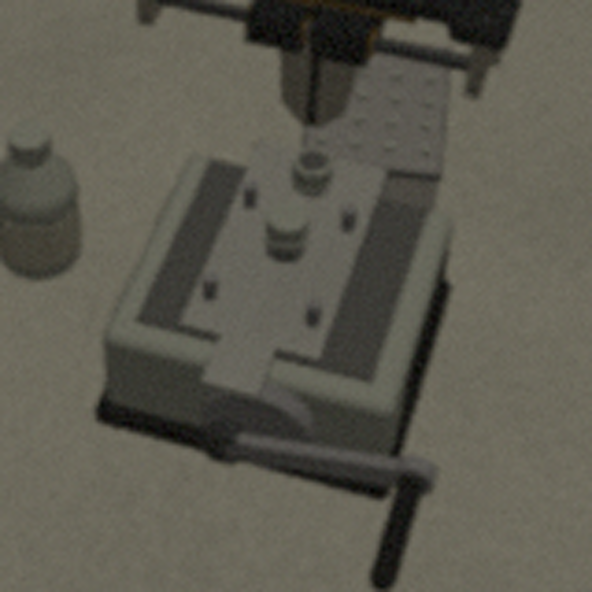

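View pics/w4.png

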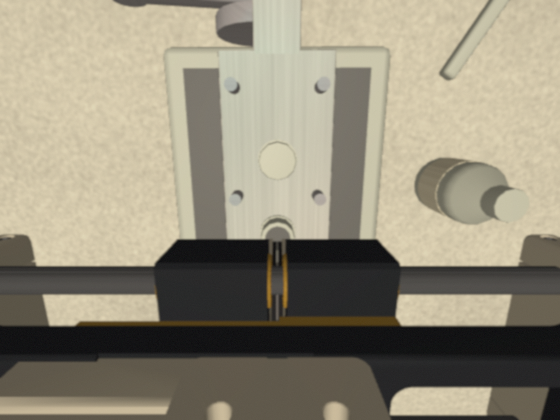

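Request:
play_rows(
  moves=[
    {"grip":0,"slide":[2.55,0,0],"turn":0},
    {"grip":0,"slide":[2.55,0,0],"turn":0},
    {"grip":0,"slide":[0,0,0],"turn":0},
    {"grip":0,"slide":[0,0,0],"turn":0},
  ],
)

```text
time_s: 9.07
ee_pos: [0.5909, -0.0804, 0.1448]
tcp_rot: [-179.9, -0.1, 93.2]
contact_force: [0.1, -0.2, -0.6]
width: 0.004
```

Run:
```python
from h import *
o=sensors.get_obs();print(o["ee_pos"],o["contact_force"],o["time_s"])
S=viewer.get_image("side");c=S["image"][150:230,280:360];cv2.imwrite("pics/s5.png",np.clip(cv2.resize(c,None,fx=7,fy=7,interpolation=cv2.INTER_CUBIC)*1.7,0,255).astype(np.uint8))
W=wrist();cv2.imwrite("pics/w5.png",W["image"])
```

```text
[ 0.59088031 -0.0804117   0.14479544] [ 0.11181677 -0.16155352 -0.60879363] 9.0667
```

View pics/s5.png

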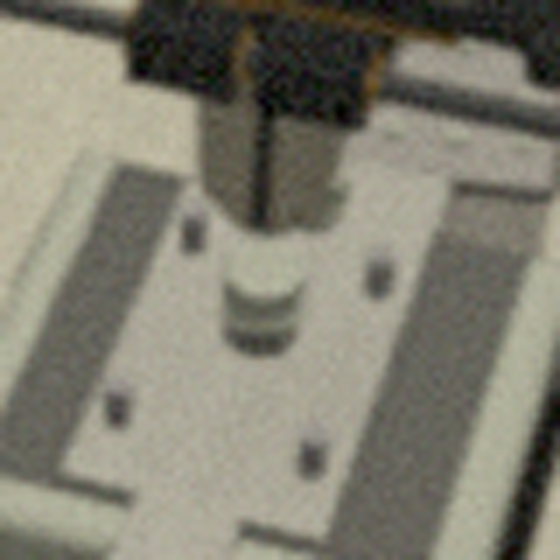

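View pics/w5.png

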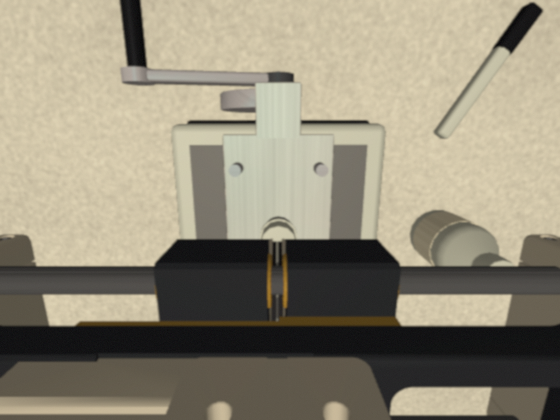

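Request:
play_rows(
  moves=[
    {"grip":0,"slide":[-0.25,0.1,1],"turn":0},
    {"grip":0,"slide":[0,0,1],"turn":0},
    {"grip":0,"slide":[0,0,0.3],"turn":0},
    {"grip":0,"slide":[0,0,0.3],"turn":0},
    {"grip":0,"slide":[0,0,0],"turn":0},
  ],
)

```text
time_s: 9.58
ee_pos: [0.5917, -0.0864, 0.1188]
tcp_rot: [-179.9, 0.0, 92.9]
contact_force: [-3.3, -2.1, 4.9]
width: 0.003
```

Request:
play_rows(
  moves=[
    {"grip":0,"slide":[0,0,0.2],"turn":0},
    {"grip":0,"slide":[0,0,0.2],"turn":0},
    {"grip":0,"slide":[0,0,0],"turn":0},
  ],
)

```text
time_s: 9.83
ee_pos: [0.5928, -0.0852, 0.1155]
tcp_rot: [180.0, -0.0, 93.0]
contact_force: [-1.1, -0.4, -0.3]
width: 0.006
```

Request:
play_rows(
  moves=[
    {"grip":0,"slide":[0,0,0.2],"turn":0},
    {"grip":0,"slide":[0,0,0.2],"turn":0},
    {"grip":0,"slide":[0,0,0],"turn":0},
  ],
)

```text
time_s: 10.08
ee_pos: [0.593, -0.0849, 0.1117]
tcp_rot: [180.0, -0.0, 93.0]
contact_force: [-0.1, -0.1, -0.1]
width: 0.001
```

Request:
play_rows(
  moves=[
    {"grip":0,"slide":[0,0,0.2],"turn":0},
    {"grip":0,"slide":[0,0,0.2],"turn":0},
    {"grip":0,"slide":[0,0,0],"turn":0},
  ],
)

```text
time_s: 10.33
ee_pos: [0.5932, -0.085, 0.1111]
tcp_rot: [180.0, 0.1, 93.0]
contact_force: [-9.3, -1.1, 24.6]
width: 0.008
```

Request:
play_rows(
  moves=[
    {"grip":0,"slide":[0,0,0.2],"turn":0},
    {"grip":0,"slide":[0,0,0.1],"turn":0},
    {"grip":0,"slide":[0,0,0],"turn":0},
  ],
)

```text
time_s: 10.58
ee_pos: [0.5932, -0.0851, 0.1106]
tcp_rot: [180.0, 0.2, 93.0]
contact_force: [-16.8, -0.6, 43.9]
width: 0.006
```

Request:
play_rows(
  moves=[
    {"grip":0,"slide":[0,0,-2],"turn":0},
    {"grip":1,"slide":[0,0,-4],"turn":0},
    {"grip":1,"slide":[0,0,-4],"turn":0},
    {"grip":1,"slide":[2.5,-2,0],"turn":0},
    {"grip":1,"slide":[2.5,-2,0],"turn":0},
    {"grip":1,"slide":[2,-2,0],"turn":0},
    {"grip":1,"slide":[0,0,0],"turn":0},
    {"grip":1,"slide":[0,0,0],"turn":0},
  ],
)

```text
time_s: 11.25
ee_pos: [0.5283, -0.0173, 0.205]
tcp_rot: [180.0, 0.1, 93.1]
contact_force: [-0.4, -1.0, -0.3]
width: 0.465
```

Run:
```python
from h import *
o=sensors.get_obs();print(o["ee_pos"],o["contact_force"],o["time_s"])
S=viewer.get_image("side");c=S["image"][150:230,280:360];cv2.imwrite("pics/s6.png",np.clip(cv2.resize(c,None,fx=7,fy=7,interpolation=cv2.INTER_CUBIC)*1.7,0,255).astype(np.uint8))
W=wrist();cv2.imwrite("pics/w6.png",W["image"]);print(W["obs"]["ee_pos"])
for k in models.mark_of("lever_grip","wrist"): print(k,onz(W,k["at"],.072))
```

```text
[ 0.52827194 -0.01728081  0.20498639] [-0.375289   -0.98118231 -0.33611296] 11.25
[ 0.52925829 -0.01859723  0.20493298]
{'at': [122.8, 234.5], 'p': 0.96} [0.48703744 0.05476364 0.072     ]
```

View pics/s6.png

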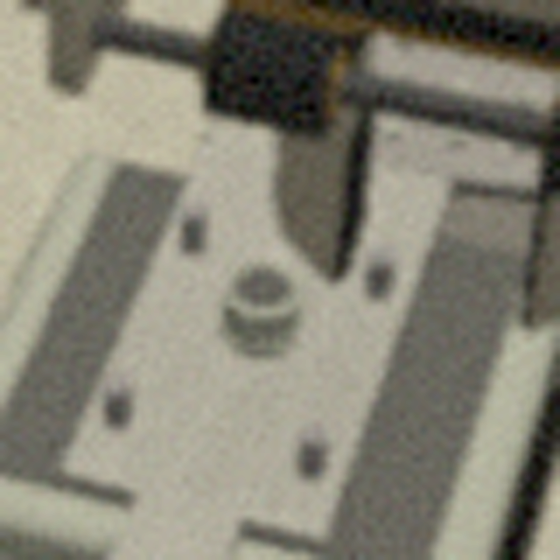

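View pics/w6.png

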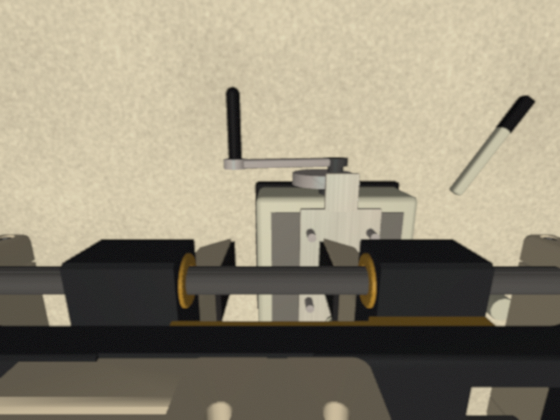

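Request:
play_rows(
  moves=[
    {"grip":1,"slide":[2.6,-1.3,0],"turn":0},
    {"grip":1,"slide":[2.6,-1.3,0],"turn":0},
    {"grip":1,"slide":[2.6,-1.3,0],"turn":0},
    {"grip":1,"slide":[0,0,3],"turn":0},
    {"grip":1,"slide":[0,0,3],"turn":0},
    {"grip":1,"slide":[0,0,1],"turn":0},
    {"grip":1,"slide":[0,0,0],"turn":0},
    {"grip":1,"slide":[0,0,0],"turn":0},
  ],
)

```text
time_s: 12.07
ee_pos: [0.4866, 0.0572, 0.1347]
tcp_rot: [-179.9, -0.1, 92.9]
contact_force: [0.1, 0.7, -0.2]
width: 1.0
```

Run:
```python
from h import *
W=wrist();cv2.imwrite("pics/w7.png",W["image"]);print(W["obs"]["ee_pos"],W["obs"]["width"])
for k in models.mark_of("lever_grip","wrist"): print(k,onz(W,k["at"],.072))
S=viewer.get_image("side");c=S["image"][130:290,240:400];cv2.imwrite("pics/s7.png",cv2.resize(c,None,fx=3.7,fy=3.7,interpolation=cv2.INTER_CUBIC))
```

```text
[0.48657729 0.0572466  0.13468458] 1.0002741110091908
{'at': [224.2, 276.2], 'p': 0.58} [0.4866048  0.05683337 0.072     ]
```

View pics/w7.png

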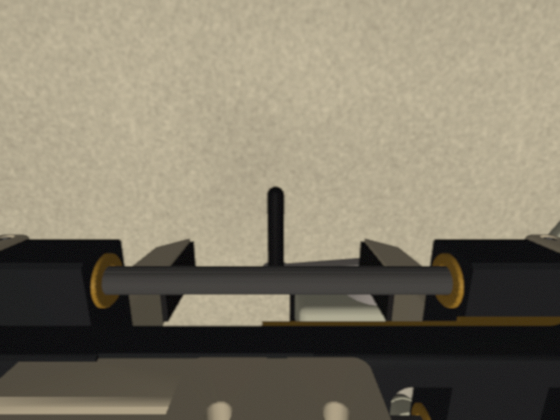

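View pics/s7.png

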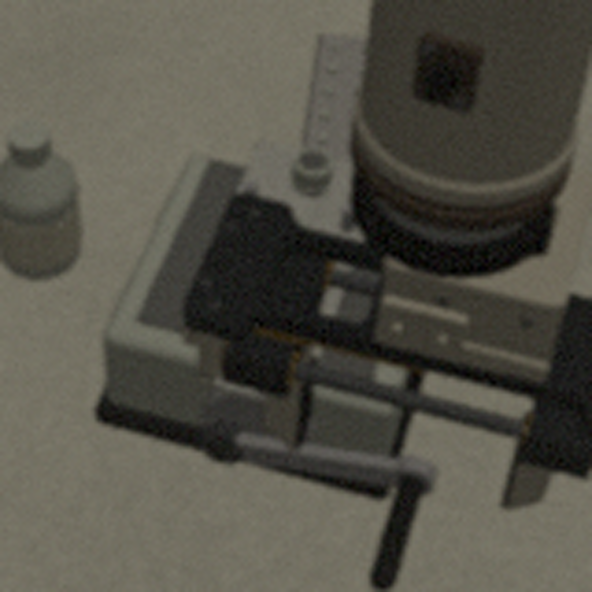

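Request:
play_rows(
  moves=[
    {"grip":1,"slide":[0,0,2],"turn":0},
    {"grip":1,"slide":[0,0,2],"turn":0},
    {"grip":1,"slide":[0,0,1.5],"turn":0},
    {"grip":1,"slide":[0,0,1.5],"turn":0},
    {"grip":1,"slide":[0,0,1.1],"turn":0},
    {"grip":1,"slide":[0,0,0],"turn":0},
    {"grip":1,"slide":[0,0,0],"turn":0},
  ],
)

```text
time_s: 12.8
ee_pos: [0.4866, 0.0574, 0.0541]
tcp_rot: [180.0, -0.0, 93.0]
contact_force: [-0.5, 1.1, 0.2]
width: 1.0
```

Run:
```python
from h import *
W=wrist();cv2.imwrite("pics/w8.png",W["image"]);print(W["obs"]["ee_pos"],W["obs"]["width"])
S=viewer.get_image("side");c=S["image"][130:290,240:400];cv2.imwrite("pics/s8.png",cv2.resize(c,None,fx=3.7,fy=3.7,interpolation=cv2.INTER_CUBIC))
```

```text
[0.48656458 0.05744994 0.05412859] 0.9999482483468739
```

View pics/w8.png

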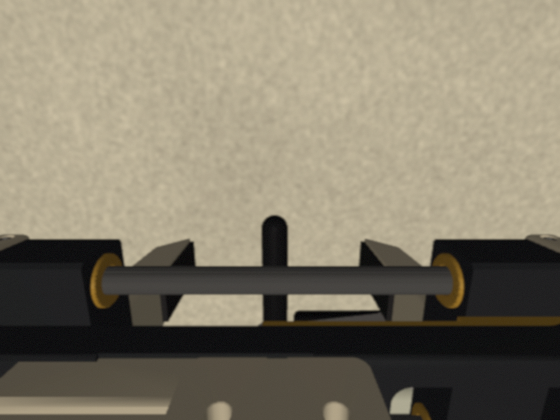

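View pics/s8.png

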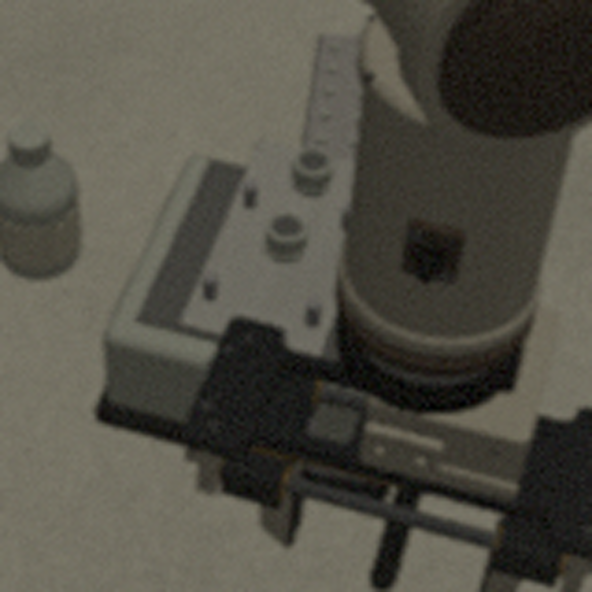

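Request:
play_rows(
  moves=[
    {"grip":0,"slide":[0,0,0],"turn":0},
    {"grip":0,"slide":[0,0,0],"turn":0},
    {"grip":0,"slide":[0,0,0],"turn":0},
    {"grip":0,"slide":[0,0,0],"turn":0},
    {"grip":0,"slide":[0,0,0],"turn":0},
    {"grip":0,"slide":[0,0,0],"turn":0},
    {"grip":0,"slide":[0,0,0],"turn":0},
    {"grip":0,"slide":[0,0,0],"turn":0},
  ],
)

```text
time_s: 13.57
ee_pos: [0.4862, 0.0574, 0.0537]
tcp_rot: [-180.0, 0.0, 93.0]
contact_force: [-0.6, 0.5, 0.2]
width: 0.467
```

Request:
play_rows(
  moves=[
    {"grip":0,"slide":[0,0,0],"turn":0},
    {"grip":0,"slide":[0,0,0],"turn":0},
    {"grip":0,"slide":[0,0,0],"turn":0},
    {"grip":0,"slide":[0,0,0],"turn":0},
    {"grip":0,"slide":[0,0,0],"turn":0},
    {"grip":0,"slide":[0,0,0],"turn":0},
  ],
)

```text
time_s: 14.07
ee_pos: [0.4855, 0.0573, 0.0536]
tcp_rot: [-179.9, 0.0, 93.0]
contact_force: [-3.1, -0.2, 2.7]
width: 0.129
```

Request:
play_rows(
  moves=[
    {"grip":0,"slide":[0,0.19,-0.85],"turn":0},
    {"grip":0,"slide":[0,0.26,-0.83],"turn":0},
    {"grip":0,"slide":[0,0.33,-0.81],"turn":0},
    {"grip":0,"slide":[0,0.4,-0.77],"turn":0},
    {"grip":0,"slide":[0,0,0],"turn":0},
    {"grip":0,"slide":[0,0,0],"turn":0},
  ],
)

```text
time_s: 14.57
ee_pos: [0.4967, 0.0579, 0.0872]
tcp_rot: [-179.8, 0.1, 93.0]
contact_force: [-7.3, 1.0, 2.7]
width: 0.131
```

Request:
play_rows(
  moves=[
    {"grip":0,"slide":[0,0.47,-0.74],"turn":0},
    {"grip":0,"slide":[0,0.53,-0.69],"turn":0},
    {"grip":0,"slide":[0,0.59,-0.64],"turn":0},
    {"grip":0,"slide":[0,0.64,-0.59],"turn":0},
    {"grip":0,"slide":[0,0.69,-0.53],"turn":0},
    {"grip":0,"slide":[0,0.74,-0.47],"turn":0},
    {"grip":0,"slide":[0,0,0],"turn":0},
  ],
)

```text
time_s: 15.15
ee_pos: [0.5288, 0.0597, 0.1242]
tcp_rot: [-179.3, 0.2, 93.0]
contact_force: [-22.0, -2.2, 23.1]
width: 0.132
```

Request:
play_rows(
  moves=[
    {"grip":0,"slide":[0,0.77,-0.4],"turn":0},
    {"grip":0,"slide":[0,0.81,-0.33],"turn":0},
    {"grip":0,"slide":[0,0.83,-0.26],"turn":0},
    {"grip":0,"slide":[0,0.85,-0.19],"turn":0},
    {"grip":0,"slide":[0,0.86,-0.11],"turn":0},
    {"grip":0,"slide":[0,0.87,-0.04],"turn":0},
    {"grip":0,"slide":[0,0,0],"turn":0},
    {"grip":0,"slide":[0,0,0],"turn":0},
  ],
)

```text
time_s: 15.82
ee_pos: [0.5843, 0.0626, 0.138]
tcp_rot: [-180.0, 0.0, 93.0]
contact_force: [-5.9, -0.5, 5.5]
width: 0.127
```

Run:
```python
from h import *
o=sensors.get_obs();print(o["ee_pos"],o["contact_force"],o["width"])
S=viewer.get_image("side");c=S["image"][130:290,240:400];cv2.imwrite("pics/s9.png",cv2.resize(c,None,fx=3.7,fy=3.7,interpolation=cv2.INTER_CUBIC))
W=wrist();cv2.imwrite("pics/w9.png",W["image"])
print(models.mark_of("lever_grip","side"),models.mark_of("lever_pivot","side"))
```

```text
[0.58433167 0.06264226 0.1379878 ] [-5.90232197 -0.46185791  5.51411655] 0.1270481066898693
[{'at': [231.4, 294.5], 'p': 0.95}] [{'at': [267.7, 293.5], 'p': 0.67}]
```

View pics/s9.png

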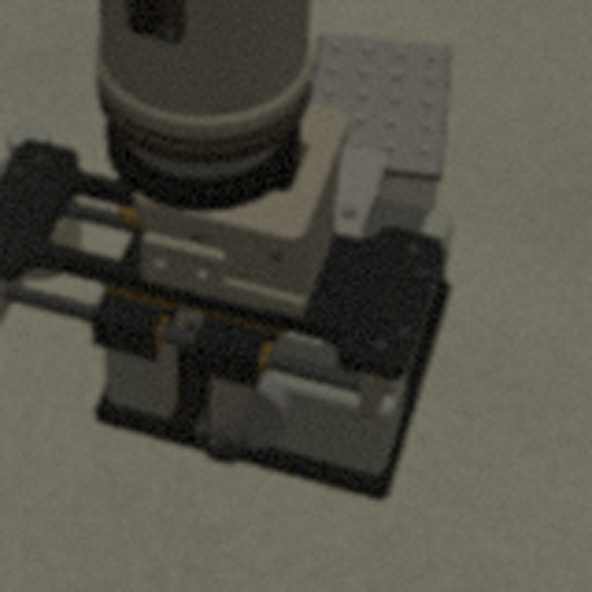

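View pics/w9.png

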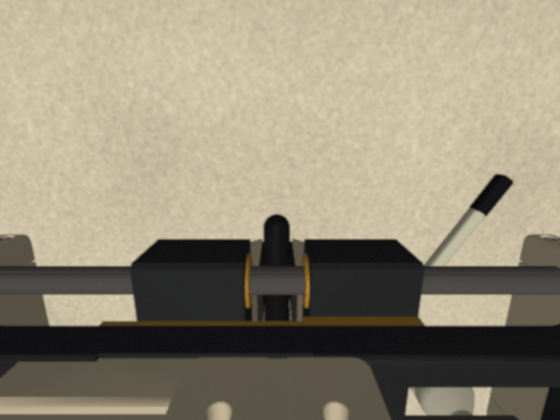

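Request:
play_rows(
  moves=[
    {"grip":0,"slide":[0,0,0],"turn":0},
    {"grip":0,"slide":[0,0,0],"turn":0},
    {"grip":0,"slide":[0,0,0],"turn":0},
    {"grip":0,"slide":[0,0,0],"turn":0},
    {"grip":0,"slide":[0,0,0],"turn":0},
    {"grip":0,"slide":[0,0,0],"turn":0},
    {"grip":0,"slide":[0,0,0],"turn":0},
    {"grip":0,"slide":[0,0,0],"turn":0},
  ],
)

```text
time_s: 16.68
ee_pos: [0.5843, 0.0626, 0.138]
tcp_rot: [-180.0, 0.0, 93.0]
contact_force: [-5.2, -0.2, 4.2]
width: 0.127
```

Run:
```python
from h import *
o=sensors.get_obs();print(o["ee_pos"],o["contact_force"],o["width"],o["qvel"].round(2))
from scipy.optimize import least_squares
P=np.array([(.4855,.0536),(.4967,.0872),(.5288,.1242),(.5843,.138)])
s=least_squares(lambda c:np.hypot(P[:,0]-c[0],P[:,1]-c[1])-.1,[.584,.036]);print(s.x,s.fun, np.degrees(np.arctan2(P[-1,1]-s.x[1],s.x[0]-P[-1,0])))
T=viewer.get_image("top");cv2.imwrite("pics/t9.png",T["image"])
for q in ["reagent_bottle","tip_box","marker"]:
    for k in models.mark_of(q,"top")[:2]: print(q,k,onz(T,k["at"],0))
```

```text
[0.58434163 0.06259257 0.13799999] [-5.17805885 -0.15716507  4.24871559] 0.12684663487218956 [ 0.07 -0.03  0.06 -0.11 -0.07 -0.01  0.01]
[0.58391693 0.03899712] [-0.0005056  -0.00034906  0.00147614 -0.00099638] 90.22169253988567
reagent_bottle {'at': [160.8, 313.7], 'p': 0.68} [ 0.75040865 -0.11083793  0.        ]
tip_box {'at': [225.7, 380.5], 'p': 0.57} [ 0.59976076 -0.27386266  0.        ]
marker {'at': [154.3, 258.6], 'p': 0.59} [0.76198922 0.02159621 0.        ]
```

View pics/t9.png

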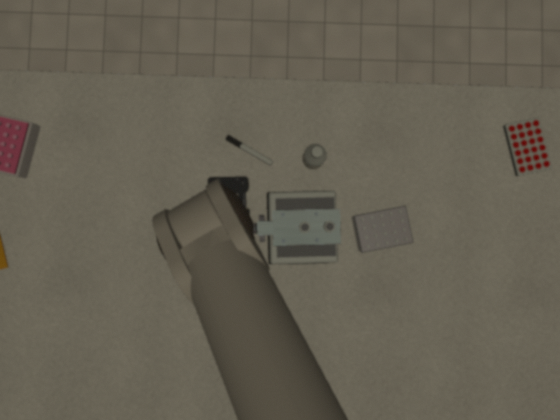

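```bash
python3 -c "
from h import *
print(ticket.close_job())"
```

```text
the job is handed in; nothing more can be done
None
```

I pressed both caps home with the lever still down. I then swung the lever up to vertical by its crossbar and handed the job in at about 17 s of the 51 s allowed, with the fingers still closed on the bar.

- **Caps:** As each cap went down, the force dropped and then rose against a hard stop (36 N on the outer cap, 44 N on the inner). In the side view both caps then sat equally low.
- **Lever:** An arc fit to the tool positions puts it at about 90.2 degrees from level, straight up. The arm was at rest. The tool felt a spring pull of about 5 N. The grip opening was about 11.7 mm against a 13 mm bar.
- **Bystanders:** The bottle, tip box and marker looked unmoved in the last top view. Their detected positions changed by 2 to 6 mm, which is within the detector's scatter.

**Disagreement:** I first touched the caps at a tool height of about 0.12 m, a few millimetres below the nominal 125 mm. This did not affect the result, because I pressed until each cap met its stop.

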